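# Line up the reagent bottles by height

### The arm

A 7-joint arm with a two-finger parallel gripper is mounted at the origin on a cart in front of the work surface, level with it; the furniture and walls round the work are solid. World frame = base frame: x ahead of the robot, y to its left, z up, the work surface at z = 0. Lengths are in mm, angles in rad, forces in N, time in s.
With the tool pointing down it reaches from about 400 to 875 mm from the base axis. Payload 4.4 kg.
Tool frame: the origin (TCP) lies at the very end of the fingers, on their centre line; the grasp point (between the pads) lies 19 mm behind it; z points along the fingers, y is the line along which they close (so a half turn about z gives the same grasp; the last joint's range is limited). The gripper opens to 85 mm and grips with 20 to 120 N. Pads are 22 mm wide; open, the fingers measure 114 mm over their backs; the gripper's body (76 mm by 85 mm) begins 54 mm behind the grasp point. The pads swing forward as they close: fully open they stand 13 mm farther back than shut.
Start: joints at [-1.311, 0.628, 0.038, 1.517, -0.027, 0.996, -0.02], TCP at [208.02, 615.829, 231.313] pointing down, gripper open.
Joint ranges: [-3.06, 3.06], [-0.37, 2.12], [-1.25, 1.32], [0.18, 2.47], [-1.1, 4.24], [0.23, 1.98], [-2.94, 2.94]. Speed limits (rad/s): [2.57, 2.57, 3.14, 3.14, 3.14, 3.14, 3.14].

### API

Orientations are given as [roll, pitch, yaw] about the fixed x, y, z axes, in that order (R = Rz(yaw) Ry(pitch) Rx(roll)).
In Python, from cell import read_state, get_image, camera_info, finish_job gives the robot as it stands.
- The arm moves only by the tool play_rows, never from a script. Its argument "deltas" is one flat list of numbers, 7 for each row, row after row: the shift along the tool's x, y, z in mm, then the turn, a rotation vector about the tool's x, y, z in rad, then the opening, from 0 (shut) to 1 (fully open). In form: [dx, dy, dz, ax, ay, az, grip, dx, dy, dz, ax, ay, az, grip, ...]. A call has 1 to 10 rows; each row is the pose to reach, as a shift and turn from the pose commanded when the call began, along the tool's axes at that moment; what a row does not reach only later rows make up. A row lasts 1/8 s, in which the tool goes at most 62.5 mm and 10.7 degrees, less where a joint would pass 70% of its speed; a pose out of reach is approached as far as the arm can. A call with a gripper value outside its range is refused whole. The fingers move at their own pace and stop on an object; the grip force is fixed at half the most. Time passes only in rows, so rows that repeat a pose let the fingers close. It gives the time, the measured TCP pose, the force, the opening and the grip force at its end, in the units of the state.
- read_state(): the state, without advancing time (a new reading comes with each control period).
- get_image(name): name is "scene" or "top" or "wrist"; returns the picture (480x640x3 uint8, red, green, blue); there is no depth.
- camera_info(name): a dict with "fx", "fy", "cx", "cy" (pixels), "T" (4x4, takes a point from camera to world coordinates). Camera axes: x right, y down, z forward; pixel columns grow to the right and rows downward; lengths in mm; the calibration is good to about 2 mm. A picture is of the moment at which its call begins: read the wrist's pose just before it. camera_info takes no time and is no camera call; for the wrist camera it gives the pose at the moment of the call.
- finish_job(): hands the job in; it is judged then, once.
The state is a dict: "clock": time; "qpos": joint angles; "qd": joint speeds; "tau": joint torques, N m; "eef_pos": TCP position; "tool_rot": TCP orientation; "force": force on the tool from outside, world axes, zero at the start; "torque": the same for the moment, N m; "width": finger opening in mm; "gripper_force": force on a finger pad.
Only numpy, scipy, OpenCV 4.12 (cv2) and the standard library are available. Lean on these libraries where they do the work, as an engineer would, in place of code of your own. Each camera call takes 0.05 s, during which the arm holds its last target. There are 200 camera calls.

### The job

Line up the four small bottles on the rail in order of height, one standing upright in the middle of each round pad: the shortest on the orange pad at one end, then taller and taller along the row to the tallest on the black pad at the far end. Do not tip any bottle over, and leave the timer and the blue tip box where they are.

Things in the scene. Friction and masses are not known exactly. Their poses are not given: they have to be found in the camera images.
- vial_mid (a point): small brown vial with a black cap, the shortest of the four; 27 mm across, 60 mm tall in all; the round body reaches 52 mm up, above it a narrower cap of about 21 mm. The point is at its centre, 30 mm above its underside; z is its long axis, up. It starts standing on the table; grasp it by the body.
- blue_bottle_mid (a point): white bottle with a blue cap, the second shortest; 38 mm across, 70 mm tall in all; the round body reaches 58 mm up, above it a narrower cap of about 25 mm. The point is at its centre, 35 mm above its underside; z is its long axis, up. It starts standing on the table; grasp it by the body.
- red_bottle_mid (a point): white bottle with a red cap, the third in height; 40 mm across, 80 mm tall in all; the round body reaches 65 mm up, above it a narrower cap of about 28 mm. The point is at its centre, 40 mm above its underside; z is its long axis, up. It starts standing on the table; grasp it by the body.
- amber_bottle_mid (a point): amber-brown bottle with a white cap, the tallest (gripped 68 mm up, its cap stays well clear of a gripper); 52 mm across, 110 mm tall in all; the round body reaches 90 mm up, above it a narrower cap of about 35 mm. The point is at its centre, 55 mm above its underside; z is its long axis, up. It starts standing on the table; grasp it by the body.
- pad_orange: the orange round pad, 66 mm across and 3 mm thick with a thin white ring near its edge, fixed on the low aluminium rail (90 x 365 mm, its top 14 mm above the table). The origin is the centre of its underside; its top is 3 mm higher, 17 mm above the table. The four pads form one straight row at 90 mm pitch; x is across it, y along it. It is at one end of the row, left or right.
- pad_green: the green round pad, 66 mm across and 3 mm thick with a thin white ring near its edge, fixed on the low aluminium rail (90 x 365 mm, its top 14 mm above the table). The origin is the centre of its underside; its top is 3 mm higher, 17 mm above the table. The four pads form one straight row at 90 mm pitch; x is across it, y along it. An inner pad, second or third from the orange pad (the colour has no meaning).
- pad_grey: the grey round pad, 66 mm across and 3 mm thick with a thin white ring near its edge, fixed on the low aluminium rail (90 x 365 mm, its top 14 mm above the table). The origin is the centre of its underside; its top is 3 mm higher, 17 mm above the table. The four pads form one straight row at 90 mm pitch; x is across it, y along it. An inner pad, second or third from the orange pad (the colour has no meaning).
- pad_black: the black round pad, 66 mm across and 3 mm thick with a thin white ring near its edge, fixed on the low aluminium rail (90 x 365 mm, its top 14 mm above the table). The origin is the centre of its underside; its top is 3 mm higher, 17 mm above the table. The four pads form one straight row at 90 mm pitch; x is across it, y along it. It is at the end of the row opposite the orange pad.
- timer_mid (a point): bystander: cream-coloured timer with three buttons, lying on the table, 66 x 60 mm, 20 mm high; the point is at its centre, 10 mm up
- tip_box_mid (a point): bystander: blue box of pipette tips with a clear lid, 102 (x) x 70 (y) mm, 57 mm high; the point is at its centre, 28 mm up
There are look-alikes about, which are no part of the job. What is shaped like the part that bears blue_bottle_mid but pink, turquoise or yellow is not meant.

How it is judged (in metres and radians):
At the end, for the whole second after the job is handed in: From the orange pad to the far black pad stand the brown vial, the blue-capped, the red-capped and the amber bottle, one per pad: each within 12 mm of its pad's centre, upright within 0.12 rad, its foot on the pad (height within 5 mm), released and at rest (horizontal distance between vial_mid and pad_orange below 0.012 m and horizontal distance between amber_bottle_mid and pad_black below 0.012 m and ((horizontal distance between pad_orange and pad_green below 0.135 m and horizontal distance between blue_bottle_mid and pad_green below 0.012 m and horizontal distance between red_bottle_mid and pad_grey below 0.012 m) or (horizontal distance between pad_orange and pad_grey below 0.135 m and horizontal distance between blue_bottle_mid and pad_grey below 0.012 m and horizontal distance between red_bottle_mid and pad_green below 0.012 m)) and height (world z) of vial_mid between 0.042 and 0.052 m and angle between each of vial_mid, blue_bottle_mid, red_bottle_mid, amber_bottle_mid's own z axis and vertical below 0.12 rad and linear speed of each of vial, blue_bottle, red_bottle, amber_bottle below 0.02 m/s and height (world z) of blue_bottle_mid between 0.047 and 0.057 m and height (world z) of red_bottle_mid between 0.052 and 0.062 m and height (world z) of amber_bottle_mid between 0.067 and 0.077 m); the robot touches nothing.
It fails at once if the timer is pushed more than 20 mm from its place (distance of timer_mid from where it was at the start of the episode above 0.02 m).
It fails at once if the tip box is pushed more than 20 mm from its place (distance of tip_box_mid from where it was at the start of the episode above 0.02 m).
It fails at once if a bottle is tipped over (angle between any of vial_mid, blue_bottle_mid, red_bottle_mid, amber_bottle_mid's own z axis and vertical above 0.8 rad).
It also fails if it takes over 90 s, if anything falls off the work surface, if the arm or the gripper's body presses on something with over 40 N, if the wrist force passes 120 N, or if a joint passes its speed limit or range.

## Working session

There is one attempt and no reset: what is moved stays moved. The work goes in short steps, Python scripts to look and compute and a tool call to move; the robot and the scene stay as the last step left them, time stands still between calls to the robot, and variables do not carry over. Pictures are saved under pics/ and viewed, at most 14 in all, crops included, and the job is handed in when it is done.

Besides the shell and the picture viewer there is one more tool, called after "Emit:" as name(argument=value, ...) on one line, values as JSON. play_rows: Moves the arm, as the interface text tells. Its arguments: {"type":"object","properties":{"deltas":{"type":"array"}},"required":["deltas"]}

```bash
mkdir -p pics; python3 - <<'E'
from cell import *
import cv2,numpy as np
for n in ["scene","top"]:
    im=get_image(n); cv2.imwrite(f"pics/{n}0.png",im[:,:,::-1])
    c=camera_info(n); print(n,c["fx"],c["fy"],c["cx"],c["cy"],np.round(c["T"],3).tolist())
s=read_state(); print(s["clock"],s["eef_pos"],s["tool_rot"],s["width"])
E
```

```text
scene 564.1476903135722 564.1476903135722 323.63533958354327 232.60150470275585 [[0.679, -0.559, 0.476, -9.097], [-0.734, -0.509, 0.449, -522.457], [-0.009, -0.654, -0.757, 917.371], [0.0, 0.0, 0.0, 1.0]]
top 467.2606446226004 467.2606446226004 322.99304365375764 245.05450213631883 [[0.006, -0.983, 0.183, 310.415], [-1.0, -0.003, 0.016, -36.172], [-0.015, -0.183, -0.983, 1175.78], [0.0, 0.0, 0.0, 1.0]]
0.1 [207.84625832 615.27202472 230.48523838] [-3.13987300e+00  3.55968437e-05  2.81576873e+00] 85.789743467795
```

View pics/top0.png

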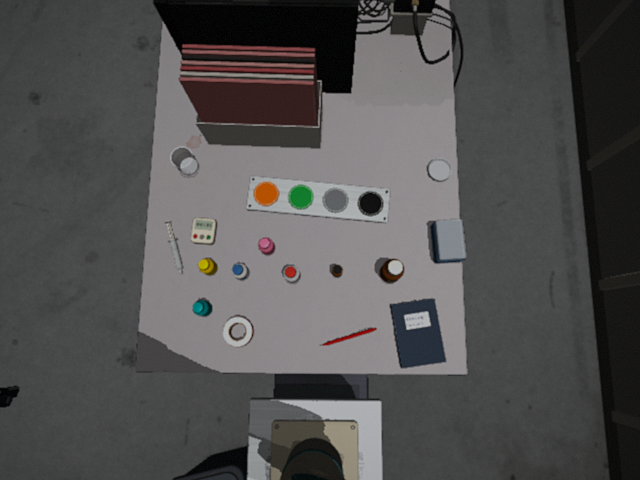

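View pics/scene0.png

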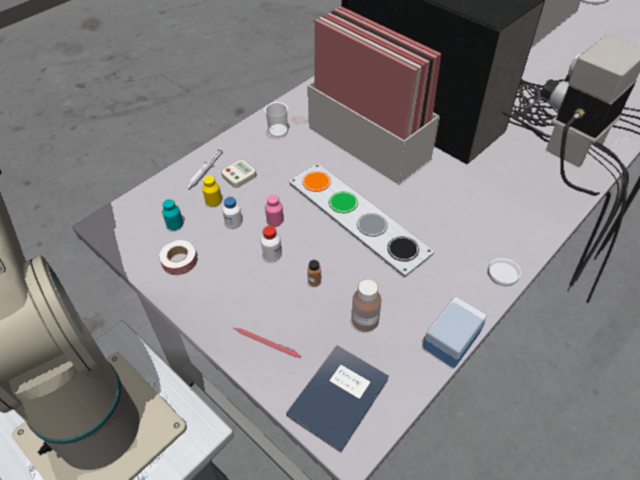

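Top view: the pads run orange (266,193), green (300,196), grey (335,201), black (370,203). The vial is at (337,270), red cap at (291,271), amber at (392,268). Candidates for the blue bottle are blue cap on white (240,270), pink (265,245), yellow (207,266) and turquoise (202,308). Only (240,270) has a white body with a blue cap, so that one fits. I'll confirm it in enlarged crops.

```bash
python3 - <<'E'
import cv2
t=cv2.imread("pics/top0.png")[165:295,190:420]; cv2.imwrite("pics/tc.png",cv2.resize(t,None,fx=3.4,fy=3.4,interpolation=cv2.INTER_CUBIC))
t=cv2.imread("pics/scene0.png")[155:340,190:440]; cv2.imwrite("pics/sc.png",cv2.resize(t,None,fx=3.2,fy=3.2,interpolation=cv2.INTER_CUBIC))
E
```

```text
(no output)
```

View pics/tc.png

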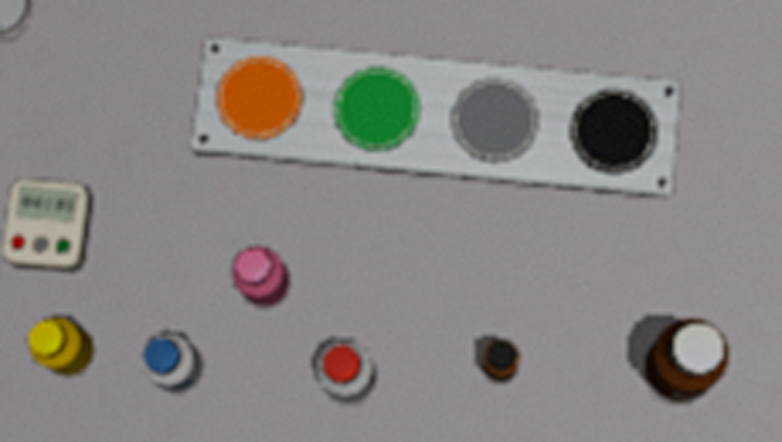

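View pics/sc.png

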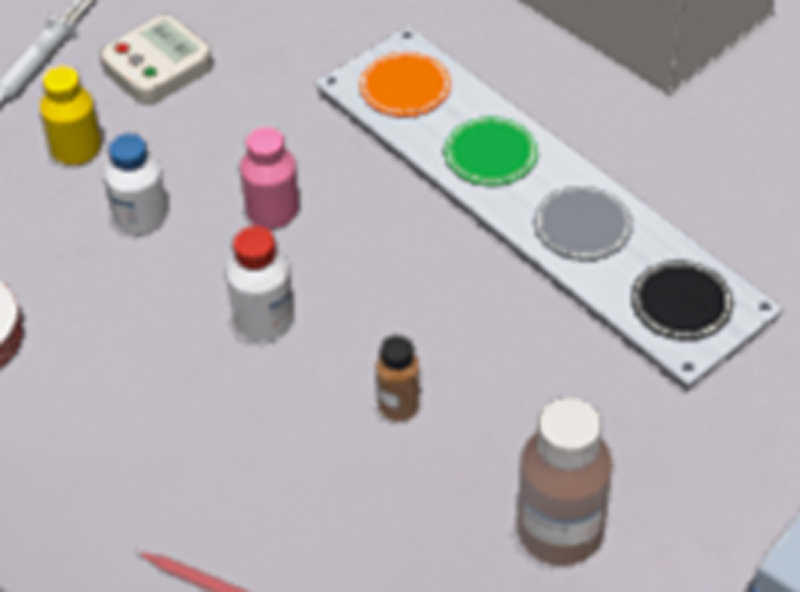

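The crops confirm that the white bottle with the blue cap, at crop (162,355) in top and (128,147) in scene, is the one meant; pink and yellow are plain-coloured look-alikes. Next I'll triangulate from both views.

```bash
cat > h.py <<'E'
from cell import *
import numpy as np
from scipy.spatial.transform import Rotation as R
def onz(n,uv,z):
    c=camera_info(n);T=np.array(c["T"])
    d=T[:3,:3]@[(uv[0]-c["cx"])/c["fx"],(uv[1]-c["cy"])/c["fy"],1]
    return (T[:3,3]+d*(z-T[2,3])/d[2])[:2]
def pose():
    s=read_state(); return np.array(s["eef_pos"]),R.from_euler("xyz",s["tool_rot"])
def go(target,yaw):
    """rows: shift in tool axes and turn to reach target (down) with yaw"""
    p,r=pose(); rt=R.from_euler("xyz",[np.pi,0,yaw])
    return np.round(r.inv().apply(np.array(target)-p),1),np.round((r.inv()*rt).as_rotvec(),3)
E
python3 - <<'E'
from h import *
P={"orange":((260,98),(405,84),17),"green":((377,109),(491,150),17),"grey":((495,120),(583,222),17),"black":((613,131),(682,298),17),
"blue":((162,355),(128,147),70),"red":((342,364),(255,242),80),"vial":((501,356),(397,349),60),"amber":((697,347),(570,418),110),"pink":((255,265),(266,142),70),"yellow":((45,338),(62,80),70)}
for k,(t,s,z) in P.items():
    a=onz("top",((t[0]+.5)/3.4-.5+190,(t[1]+.5)/3.4-.5+165),z); b=onz("scene",((s[0]+.5)/3.2-.5+190,(s[1]+.5)/3.2-.5+155),z)
    print(k,a.round(1),b.round(1),((a+b)/2).round(1))
print(camera_info("wrist"))
E
```

```text
orange [660.9 130.1] [660.3 130.3] [660.6 130.2]
green [652.4  41.1] [652.6  41.4] [652.5  41.2]
grey [643.9 -48.2] [643.9 -48.2] [643.9 -48.2]
black [ 635.5 -137.1] [ 636.2 -137. ] [ 635.9 -137.1]
blue [457.  186.2] [456.1 185.5] [456.6 185.9]
red [449.9  58.5] [449.6  57.4] [449.8  57.9]
vial [458.7 -52.3] [459.1 -53.5] [458.9 -52.9]
amber [ 458.7 -183.8] [ 461.  -183.4] [ 459.8 -183.6]
pink [521.7 122.5] [520.1 122. ] [520.9 122.2]
yellow [468.7 269.4] [467.7 266.5] [468.2 268. ]
{'fx': 425.21946718987317, 'fy': 425.21946718987317, 'cx': 317.9139378307611, 'cy': 237.9010744128132, 'T': array([[ 3.20471868e-01,  9.09416903e-01,  2.65063538e-01,
         1.40153571e+02],
       [ 9.47256328e-01, -3.07138138e-01, -9.14965198e-02,
         6.37501751e+02],
       [-1.79736027e-03,  2.80405174e-01, -9.59880049e-01,
         3.71122878e+02],
       [ 0.00000000e+00,  0.00000000e+00,  0.00000000e+00,
         1.00000000e+00]])}
```

Both views agree to within 2 mm, and the pads come out at 89.5 mm pitch against the given 90. Green is second from orange, so blue goes to green and red to grey. The fingers will close along world x (yaw π/2), clear of the neighbours. First target is above the blue bottle.

```bash
python3 -c "
from h import *
print(go([456.6,185.9,180],np.pi/2))"
```

```text
(array([-373.1, -327.1,   51.1]), array([-1.000e-03,  1.000e-03,  1.245e+00]))
```

Emit:
play_rows(deltas=[-373,-327,51,0,0,1.245,1,-373,-327,51,0,0,1.245,1,-373,-327,51,0,0,1.245,1,-373,-327,51,0,0,1.245,1,-373,-327,51,0,0,1.245,1,-373,-327,51,0,0,1.245,1,-373,-327,51,0,0,1.245,1,-373,-327,51,0,0,1.245,1,-373,-327,51,0,0,1.245,1,-373,-327,51,0,0,1.245,1])

```text
clock: 1.35
eef_pos: [456.3, 186.9, 180.1]
tool_rot: [-3.141, -0.0, 1.57]
force: [0.1, 0.2, -0.2]
width: 85.3
gripper_force: 0.0
```

Now at the target: tool x = world y, tool y = world x, tool z = down. Descend, close, lift.

Emit:
play_rows(deltas=[-1,0,50,0,0,0,1,-1,0,100,0,0,0,1,-1,0,135,0,0,0,1,-1,0,155,0,0,0,1,-1,0,164,0,0,0,1,-1,0,164,0,0,0,0,-1,0,164,0,0,0,0,-1,0,164,0,0,0,0,-1,0,164,0,0,0,0,-1,0,164,0,0,0,0])

```text
clock: 2.6
eef_pos: [457.3, 186.2, 17.5]
tool_rot: [3.14, -0.001, 1.571]
force: [-0.4, -0.1, 6.8]
width: 36.2
gripper_force: 59.7
```

Emit:
play_rows(deltas=[0,0,0,0,0,0,0,0,0,0,0,0,0,0,0,0,-15,0,0,0,0,0,0,-50,0,0,0,0,0,0,-100,0,0,0,0,0,0,-120,0,0,0,0,0,0,-120,0,0,0,0])

```text
clock: 3.48
eef_pos: [457.8, 186.2, 138.6]
tool_rot: [3.138, -0.002, 1.571]
force: [1.1, 0.1, -1.4]
width: 36.0
gripper_force: 60.0
```

Blue is held (36 mm). Carry to the green pad, keeping the height until it is over the pad.

Emit:
play_rows(deltas=[-15,20,0,0,0,0,0,-45,60,0,0,0,0,0,-75,100,0,0,0,0,0,-105,140,0,0,0,0,0,-130,175,0,0,0,0,0,-145,195,0,0,0,0,0,-145,195,0,0,0,0,0,-145,195,0,0,0,0,0])

```text
clock: 4.47
eef_pos: [650.1, 41.7, 135.3]
tool_rot: [-3.139, -0.001, 1.571]
force: [-0.9, 1.3, 0.8]
width: 35.7
gripper_force: 60.0
```

Emit:
play_rows(deltas=[0,0,40,0,0,0,0,0,0,70,0,0,0,0,0,0,90,0,0,0,0,0,0,97,0,0,0,0,0,0,101,0,0,0,0,0,0,101,0,0,0,0])

```text
clock: 5.22
eef_pos: [652.2, 40.7, 36.0]
tool_rot: [3.14, -0.0, 1.571]
force: [0.2, 0.1, -0.8]
width: 35.9
gripper_force: 60.0
```

Emit:
play_rows(deltas=[0,0,1,0,0,0,0,0,0,2,0,0,0,0,0,0,2,0,0,0,0])

```text
clock: 5.6
eef_pos: [652.3, 40.6, 34.5]
tool_rot: [3.14, -0.0, 1.571]
force: [-1.9, -0.1, 5.4]
width: 35.9
gripper_force: 60.6
```

Contact felt, so release and rise. Next stop is above red at (449.8, 57.9).

Emit:
play_rows(deltas=[0,0,0,0,0,0,0.6,0,0,0,0,0,0,1,0,0,0,0,0,0,1,0,0,0,0,0,0,1,0,0,-20,0,0,0,1,0,0,-60,0,0,0,1,0,0,-110,0,0,0,1,0,0,-146,0,0,0,1,0,0,-146,0,0,0,1])

```text
clock: 6.72
eef_pos: [654.3, 40.4, 184.4]
tool_rot: [3.133, -0.001, 1.571]
force: [1.2, -0.7, -0.6]
width: 85.6
gripper_force: 0.0
```

Emit:
play_rows(deltas=[17,-203,0,0,0,0,1,17,-203,0,0,0,0,1,17,-203,0,0,0,0,1,17,-203,0,0,0,0,1,17,-203,0,0,0,0,1,17,-203,0,0,0,0,1])

```text
clock: 7.48
eef_pos: [450.3, 57.6, 179.5]
tool_rot: [3.14, 0.0, 1.571]
force: [0.3, 0.7, 0.5]
width: 85.1
gripper_force: 0.0
```

```bash
python3 -c "
from h import *
import cv2
t=get_image('scene')[130:370,170:490,::-1]; cv2.imwrite('pics/a.png',cv2.resize(t,None,fx=2.5,fy=2.5))
print(go([449.8,57.9,180],np.pi/2))"
```

```text
(array([ 0.3, -0.5, -0.6]), array([ 0.002,  0.   , -0.   ]))
```

View pics/a.png

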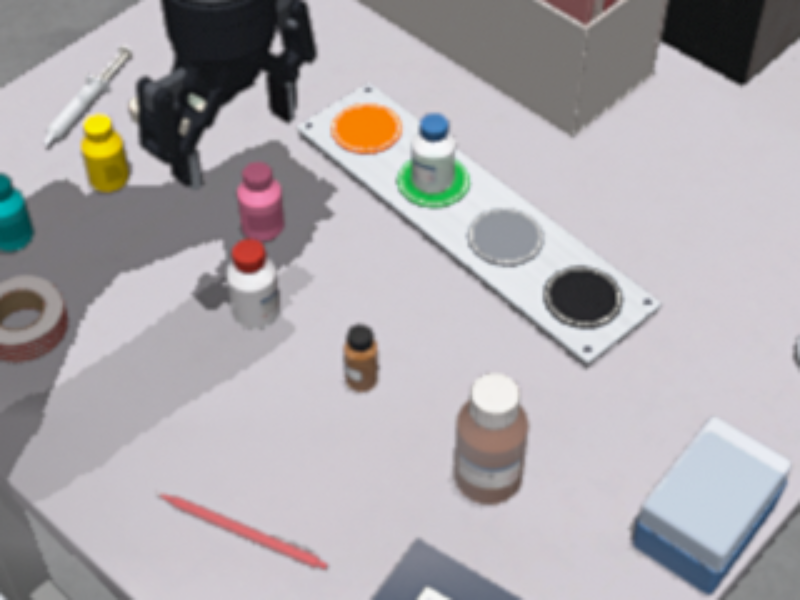

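Blue stands upright in the middle of the green pad, with its cap at crop (434,127). Next, grasp red.

Emit:
play_rows(deltas=[0,0,50,0,0,0,1,0,0,100,0,0,0,1,0,0,135,0,0,0,1,0,0,150,0,0,0,1,0,0,158,0,0,0,1,0,0,158,0,0,0,0,0,0,158,0,0,0,0,0,0,158,0,0,0,0,0,0,158,0,0,0,0,0,0,158,0,0,0,0])

```text
clock: 8.78
eef_pos: [449.5, 57.7, 21.9]
tool_rot: [3.14, -0.0, 1.571]
force: [0.6, 0.5, 7.1]
width: 37.6
gripper_force: 60.8
```

Emit:
play_rows(deltas=[0,0,0,0,0,0,0,0,0,-15,0,0,0,0,0,0,-50,0,0,0,0,0,0,-95,0,0,0,0,0,0,-110,0,0,0,0,0,0,-110,0,0,0,0])

```text
clock: 9.52
eef_pos: [449.2, 58.0, 132.1]
tool_rot: [3.139, -0.001, 1.571]
force: [0.7, -0.0, -1.4]
width: 38.0
gripper_force: 60.3
```

Emit:
play_rows(deltas=[-11,20,0,0,0,0,0,-33,60,0,0,0,0,0,-55,100,0,0,0,0,0,-77,140,0,0,0,0,0,-96,175,0,0,0,0,0,-106,194,0,0,0,0,0,-106,194,0,0,0,0,0,-106,194,0,0,0,0,0])

```text
clock: 10.52
eef_pos: [641.1, -47.7, 129.9]
tool_rot: [-3.138, -0.001, 1.571]
force: [-0.2, 0.7, -0.8]
width: 38.0
gripper_force: 60.3
```

Emit:
play_rows(deltas=[0,0,40,0,0,0,0,0,0,65,0,0,0,0,0,0,82,0,0,0,0,0,0,90,0,0,0,0,0,0,92,0,0,0,0,0,0,93,0,0,0,0,0,0,93,0,0,0,0])

```text
clock: 11.4
eef_pos: [643.3, -48.5, 39.0]
tool_rot: [3.14, 0.0, 1.571]
force: [0.2, 0.1, -0.8]
width: 37.6
gripper_force: 60.5
```

Emit:
play_rows(deltas=[0,0,1,0,0,0,0,0,0,1,0,0,0,0])

```text
clock: 11.65
eef_pos: [643.3, -48.4, 38.9]
tool_rot: [3.14, -0.0, 1.571]
force: [-1.4, 0.9, 7.7]
width: 38.1
gripper_force: 61.3
```

Contact. Release, rise, then go above the vial at (458.9, −52.9).

Emit:
play_rows(deltas=[0,0,0,0,0,0,0.6,0,0,0,0,0,0,1,0,0,0,0,0,0,1,0,0,0,0,0,0,1,0,0,-20,0,0,0,1,0,0,-60,0,0,0,1,0,0,-110,0,0,0,1,0,0,-142,0,0,0,1,0,0,-142,0,0,0,1])

```text
clock: 12.78
eef_pos: [644.9, -49.1, 183.8]
tool_rot: [3.134, 0.001, 1.571]
force: [-0.2, 0.1, -1.2]
width: 85.1
gripper_force: 0.0
```

Emit:
play_rows(deltas=[-5,-184,0,0,0,0,1,-5,-184,0,0,0,0,1,-5,-184,0,0,0,0,1,-5,-184,0,0,0,0,1,-5,-184,0,0,0,0,1,-5,-184,0,0,0,0,1])

```text
clock: 13.52
eef_pos: [460.3, -53.4, 179.4]
tool_rot: [3.14, 0.001, 1.572]
force: [-0.5, 0.4, 0.7]
width: 85.2
gripper_force: 0.0
```

Emit:
play_rows(deltas=[0,-1,50,0,0,0,1,0,-1,100,0,0,0,1,0,-1,140,0,0,0,1,0,-1,160,0,0,0,1,0,-1,166,0,0,0,1,0,-1,166,0,0,0,0,0,-1,166,0,0,0,0,0,-1,166,0,0,0,0,0,-1,166,0,0,0,0,0,-1,166,0,0,0,0])

```text
clock: 14.78
eef_pos: [458.3, -53.3, 13.9]
tool_rot: [3.14, -0.0, 1.571]
force: [0.2, 1.5, 5.5]
width: 25.0
gripper_force: 59.2
```

Emit:
play_rows(deltas=[0,0,0,0,0,0,0,0,0,0,0,0,0,0,0,0,-15,0,0,0,0,0,0,-50,0,0,0,0,0,0,-95,0,0,0,0,0,0,-120,0,0,0,0,0,0,-120,0,0,0,0])

```text
clock: 15.65
eef_pos: [458.9, -53.2, 134.8]
tool_rot: [3.138, 0.0, 1.571]
force: [-0.1, 0.6, -0.2]
width: 25.0
gripper_force: 58.9
```

Emit:
play_rows(deltas=[20,22,0,0,0,0,0,56,62,0,0,0,0,0,92,102,0,0,0,0,0,128,142,0,0,0,0,0,164,180,0,0,0,0,0,183,202,0,0,0,0,0,183,202,0,0,0,0,0,183,202,0,0,0,0,0])

```text
clock: 16.65
eef_pos: [658.4, 128.5, 131.9]
tool_rot: [-3.139, 0.001, 1.57]
force: [0.3, -0.0, 0.3]
width: 25.0
gripper_force: 58.9
```

Emit:
play_rows(deltas=[0,0,40,0,0,0,0,0,0,70,0,0,0,0,0,0,90,0,0,0,0,0,0,100,0,0,0,0,0,0,102,0,0,0,0,0,0,103,0,0,0,0,0,0,103,0,0,0,0])

```text
clock: 17.52
eef_pos: [660.3, 129.7, 31.2]
tool_rot: [3.14, -0.0, 1.571]
force: [0.2, -0.3, -0.1]
width: 25.3
gripper_force: 59.0
```

Emit:
play_rows(deltas=[0,0,1,0,0,0,0,0,0,1,0,0,0,0])

```text
clock: 17.77
eef_pos: [660.4, 129.8, 31.0]
tool_rot: [3.14, -0.001, 1.571]
force: [-2.3, 0.4, 6.6]
width: 25.0
gripper_force: 59.9
```

Contact. Release and rise; the TCP has to be near z=230 before going over the amber bottle.

Emit:
play_rows(deltas=[0,0,0,0,0,0,0.5,0,0,0,0,0,0,1,0,0,0,0,0,0,1,0,0,0,0,0,0,1,0,0,-20,0,0,0,1,0,0,-60,0,0,0,1,0,0,-110,0,0,0,1,0,0,-160,0,0,0,1,0,0,-180,0,0,0,1,0,0,-180,0,0,0,1])

```text
clock: 19.02
eef_pos: [660.5, 129.6, 211.4]
tool_rot: [3.138, -0.001, 1.571]
force: [-0.4, 0.3, -0.1]
width: 85.0
gripper_force: 0.0
```

Emit:
play_rows(deltas=[-313,-201,0,0,0,0,1,-313,-201,0,0,0,0,1,-313,-201,0,0,0,0,1,-313,-201,0,0,0,0,1,-313,-201,0,0,0,0,1,-313,-201,0,0,0,0,1,-313,-201,0,0,0,0,1,-313,-201,0,0,0,0,1,-313,-201,0,0,0,0,1])

```text
clock: 20.15
eef_pos: [459.2, -181.6, 208.5]
tool_rot: [-3.14, -0.001, 1.574]
force: [0.3, -1.0, -0.3]
width: 85.4
gripper_force: 0.0
```

Emit:
play_rows(deltas=[0,0,40,0,0,0,1,0,0,80,0,0,0,1,0,0,120,0,0,0,1,0,0,145,0,0,0,1,0,0,160,0,0,0,1,0,0,160,0,0,0,1])

```text
clock: 20.9
eef_pos: [458.6, -182.5, 48.5]
tool_rot: [-3.14, -0.001, 1.572]
force: [0.8, 0.5, 0.3]
width: 85.3
gripper_force: 0.0
```

Emit:
play_rows(deltas=[0,0,0,0,0,0,0,0,0,0,0,0,0,0,0,0,0,0,0,0,0,0,0,0,0,0,0,0,0,0,0,0,0,0,0,0,0,-10,0,0,0,0,0,0,-40,0,0,0,0,0,0,-70,0,0,0,0,0,0,-80,0,0,0,0,0,0,-80,0,0,0,0])

```text
clock: 22.15
eef_pos: [459.1, -183.1, 129.7]
tool_rot: [3.14, 0.0, 1.571]
force: [0.1, -0.4, -2.5]
width: 49.6
gripper_force: 62.7
```

Emit:
play_rows(deltas=[6,20,0,0,0,0,0,16,60,0,0,0,0,0,26,100,0,0,0,0,0,36,140,0,0,0,0,0,43,165,0,0,0,0,0,46,177,0,0,0,0,0,46,177,0,0,0,0,0,46,177,0,0,0,0,0])

```text
clock: 23.15
eef_pos: [634.1, -138.2, 128.9]
tool_rot: [-3.14, -0.0, 1.569]
force: [0.5, 0.1, -1.3]
width: 49.4
gripper_force: 62.7
```

Emit:
play_rows(deltas=[0,0,25,0,0,0,0,0,0,45,0,0,0,0,0,0,57,0,0,0,0,0,0,61,0,0,0,0,0,0,63,0,0,0,0,0,0,63,0,0,0,0,0,0,63,0,0,0,0])

```text
clock: 24.02
eef_pos: [634.8, -137.6, 67.8]
tool_rot: [-3.14, -0.001, 1.57]
force: [-4.3, 0.5, 6.6]
width: 49.4
gripper_force: 63.4
```

Contact. Release and rise well clear.

Emit:
play_rows(deltas=[0,0,0,0,0,0,0.8,0,0,0,0,0,0,1,0,0,0,0,0,0,1,0,0,0,0,0,0,1,0,0,-20,0,0,0,1,0,0,-60,0,0,0,1,0,0,-110,0,0,0,1,0,0,-160,0,0,0,1,0,0,-160,0,0,0,1])

```text
clock: 25.15
eef_pos: [638.3, -139.1, 232.5]
tool_rot: [3.132, 0.003, 1.57]
force: [0.3, -0.1, -0.1]
width: 85.4
gripper_force: 0.0
```

Emit:
play_rows(deltas=[-80,-180,0,0,0,0,1,-80,-180,0,0,0,0,1,-80,-180,0,0,0,0,1,-80,-180,0,0,0,0,1,-80,-180,0,0,0,0,1])

```text
clock: 25.78
eef_pos: [455.9, -217.4, 226.7]
tool_rot: [3.141, -0.001, 1.57]
force: [0.4, 0.1, -0.5]
width: 85.5
gripper_force: 0.0
```

```bash
python3 -c "
from h import *
import cv2
t=get_image('top')[165:295,190:420,::-1]; cv2.imwrite('pics/tf.png',cv2.resize(t,None,fx=3.4,fy=3.4,interpolation=cv2.INTER_CUBIC))
t=get_image('scene')[120:305,240:490,::-1]; cv2.imwrite('pics/sf.png',cv2.resize(t,None,fx=3.2,fy=3.2,interpolation=cv2.INTER_CUBIC))"
```

```text
(no output)
```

View pics/tf.png

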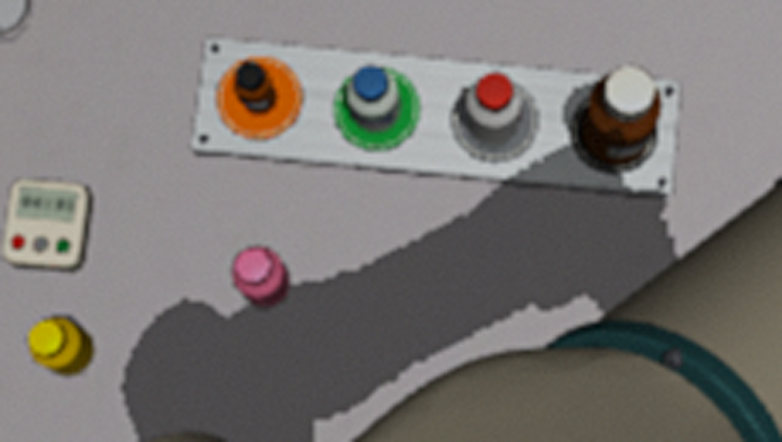

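View pics/sf.png

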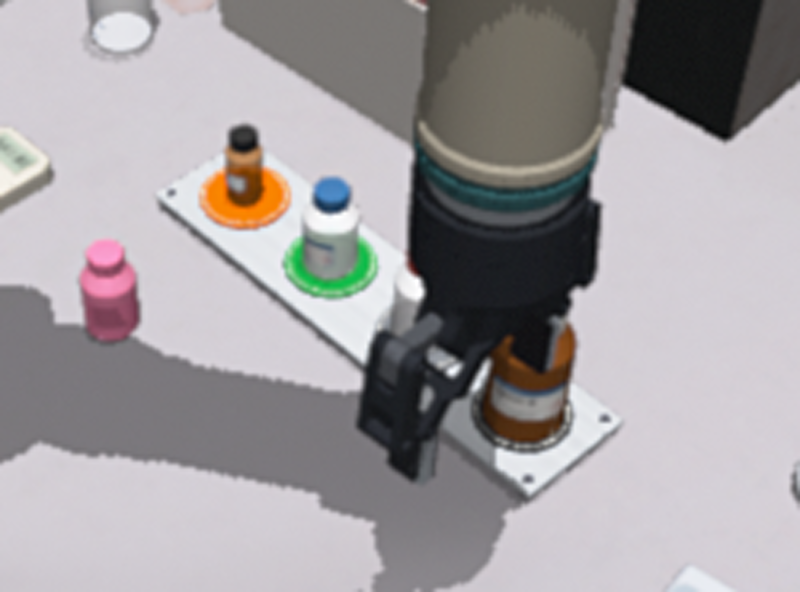

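All four bottles stand on their pads. In the top crop the caps are at vial (250,77), blue (371,83), red (494,91) and amber (631,91). The timer hasn't moved. I'll check the offsets numerically.

```bash
python3 -c "
from h import *
for t,z,p in [((250,77),77,(660.6,130.2)),((371,83),87,(652.5,41.2)),((494,91),97,(643.9,-48.2)),((631,91),127,(635.9,-137.1))]:
    print((onz('top',((t[0]+.5)/3.4-.5+190,(t[1]+.5)/3.4-.5+165),z)-p).round(1))
s=read_state();print(s['force'],s['width'],s['clock'])"
```

```text
[-2.2 -1. ]
[-1.6 -0.2]
[-1.8  1.5]
[-2.9 -3.1]
[ 0.27140443  0.08647222 -0.06036488] 85.60973241933449 25.875
```

All four are within about 4 mm of their pad centres and the robot touches nothing, so I'm handing in.

```bash
python3 -c "
from cell import *
print(finish_job())"
```

```text
the job is handed in; nothing more can be done
None
```

The job is handed in, with no verdict returned: vial, blue, red and amber stand in height order on the orange, green, grey and black pads, upright in the final pictures and about 2–4 mm from centre by camera, at 26 s of the 90 s allowed; I never touched the timer or the tip box.

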